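Line up the diner's shakers by height

TASK

Line up the four ribbed glass shakers on the red shelf, each standing upright and centred on its own mark, in order of height: the shortest at the end where the coffee mill stands, the tallest (the pourer) at the other end. The pourer drips, so first lay the flat yellow coaster centred on that last mark, let go of it, and then stand the pourer in the middle of the coaster. Do not knock any shaker over, and leave the mill where it stands.

Things in the scene. Friction and masses are not known exactly. Their poses are not given: they have to be found in the camera images.
- shaker_salt_mid (a point): Ribbed clear-glass shaker, the shortest shaker: 46 mm diameter, 45 mm tall, a flat chrome cap with black dots (holes). Loose, about 140 g, upright on the counter (z = 0). The straight glass body to grip is its lower 33 mm. This point is on its axis, half-way up (22.5 mm above its foot); z is its axis.
- shaker_dome_mid (a point): Ribbed clear-glass shaker, the second shortest shaker: 46 mm diameter, 65 mm tall, a rounded chrome cap. Loose, about 162 g, upright on the counter (z = 0). The straight glass body to grip is its lower 48 mm. This point is on its axis, half-way up (32.5 mm above its foot); z is its axis.
- shaker_knob_mid (a point): Ribbed clear-glass shaker, the second tallest shaker: 46 mm diameter, 85 mm tall, a flat chrome cap with a thin black knob on top (the knob is the last 10 mm). Loose, about 184 g, upright on the counter (z = 0). The straight glass body to grip is its lower 65 mm. This point is on its axis, half-way up (42.5 mm above its foot); z is its axis.
- shaker_pourer_mid (a point): Ribbed clear-glass shaker, the tallest shaker, the pourer: 46 mm diameter, 105 mm tall, the top 30 mm being a chrome cone that narrows to a thin spout. Loose, about 206 g, upright on the counter (z = 0). The straight glass body to grip is its lower 75 mm. This point is on its axis, half-way up (52.5 mm above its foot); z is its axis.
- coaster_mid (a point): Flat solid yellow melamine coaster, a round disc of 62 mm diameter and 16 mm thick with a flat top, loose, about 60 g, lying on the counter. This point is its centre, 8 mm above its underside; z is its axis.
- mark_a: One of four like marks, 105 mm apart in a row along the red shelf: a flat white ring of 62 mm diameter with a centre dot; the end one on the right-hand side seen from the robot (its -y end). Origin at its centre on the shelf's top, 20 mm above the counter; y runs along the row from mark_a to mark_d. The red shelf is fixed, 130 mm deep, 720 mm long, with a lip 12 mm high along its far edge.
- mark_b: One of four like marks, 105 mm apart in a row along the red shelf: a flat white ring of 62 mm diameter with a centre dot; next to mark_a. Origin at its centre on the shelf's top, 20 mm above the counter; y runs along the row from mark_a to mark_d. 
- mark_c: One of four like marks, 105 mm apart in a row along the red shelf: a flat white ring of 62 mm diameter with a centre dot; next to mark_d. Origin at its centre on the shelf's top, 20 mm above the counter; y runs along the row from mark_a to mark_d. 
- mark_d: One of four like marks, 105 mm apart in a row along the red shelf: a flat white ring of 62 mm diameter with a centre dot; the end one on the left-hand side seen from the robot (its +y end). Origin at its centre on the shelf's top, 20 mm above the counter; y runs along the row from mark_a to mark_d. 
- mill_mid (a point): Coffee mill: a round cream bakelite tower, 100 mm in diameter, 158 mm tall, a chrome push button on top. It stands loose (1.6 kg) on the red shelf, 125 mm beyond mark_a in some starts, beyond mark_d in others; a fixed chrome lever dispenser, about 170 mm tall, stands likewise at the other end. This point is on its axis, 79 mm above its foot.

How it is judged:
By the outcome, as a careful person would: the job done as asked, in the order asked, and still so for the second after the job is handed in, with the robot touching nothing.
It also fails if it takes over 109 s, if anything falls off the work surface, if the arm or the gripper's body presses on something with over 40 N, if the wrist force passes 120 N, or if a joint passes its speed limit or range.

ROBOT

A 6-joint arm with a two-finger parallel gripper is mounted at the origin on the work surface. World frame = base frame: x ahead of the robot, y to its left, z up, the work surface at z = 0. Lengths are in m, angles in rad, forces in N, time in s.
With the tool pointing down it reaches from about 0.3 to 0.875 m from the base axis. Payload 4.2 kg.
Tool frame: the origin (TCP) lies midway between the tips of the shut fingers; the grasp point (between the pads) lies 19 mm behind it; z points along the fingers, y is the line along which they close (so a half turn about z gives the same grasp; the last joint's range is limited). The gripper opens to 85 mm and grips with 20 to 120 N. Pads are 22 mm wide; open, the fingers measure 114 mm over their backs; the gripper's body (76 mm by 85 mm) begins 54 mm behind the grasp point. The pads swing forward as they close: fully open they stand 13 mm farther back than shut.
Start: joints at [1.299, 0.32, 1.565, -0, 1.257, -0.02], TCP at [0.143, 0.557, 0.231] pointing down, gripper open.
Joint ranges: [-3.11, 3.11], [-0.84, 2.01], [0.21, 2.61], [-1.34, 4.49], [0.05, 2.63], [-2.56, 2.56]. Speed limits (rad/s): [2.57, 2.57, 3.14, 3.14, 3.14, 3.14].

INTERFACE

Orientations are given as a unit quaternion [w, x, y, z].
In Python, from bench import * gives the robot as it stands.
- The arm moves only by the shell command python3 -m creep 'ROWS' [FORCE]. ROWS is JSON, a list of rows, each a list of 7 numbers: the shift along the tool's x, y, z in cm, then the turn, a rotation vector about the tool's x, y, z in rad, then the closure in counts, from 0 (fully open) to 255 (shut). A call has 1 to 20 rows; each row shifts and turns the commanded pose from where the row before left it, along the tool's axes as they then stand; what a row does not reach is not made up. A row lasts 1/12 s, in which the tool goes at most 41.7 mm and 7.16 degrees, less where a joint would pass 70% of its speed; a pose out of reach is approached as far as the arm can. A call is refused whole if a number of a shift passes 4.17 or a number of a turn 0.125, either way. A call with a gripper value outside its range is refused whole. The fingers move at their own pace and stop on an object; FORCE is the grip in N (left out, the last holds). Time passes only in rows, so rows that do not move let the fingers close. It gives the time, the measured TCP pose, the force, the opening and the grip force at its end, in the units of the state.
- state(): the state, without advancing time (a new reading comes with each control period).
- grab_frame(name): name is "side" or "top" or "wrist"; returns the picture (480x640x3 uint8, blue, green, red); there is no depth.
- camera_info(name): a dict with "K" (3x3 intrinsics, pixels), "eye" and "rotation" of the camera in the world. Camera axes: x right, y up, looking along -z (the intrinsics and any distortion apply to the point x, -y, -z); pixel columns grow to the right and rows downward; lengths in m; the calibration is good to about 2 mm. A picture is of the moment at which its call begins: read the wrist's pose just before it. camera_info takes no time and is no camera call; for the wrist camera it gives the pose at the moment of the call.
- sign_off(): hands the job in; it is judged then, once.
The state is a dict: "time_s": time; "joint_pos": joint angles; "joint_vel": joint speeds; "joint_efforts": joint torques, N m; "position": TCP position; "eef_rot": TCP orientation; "wrist_force": force on the tool from outside, world axes, zero at the start; "moment": the same for the moment, N m; "finger_gap": opening from 0.0 (shut) to 1.0 (fully open); "finger_force": force on a finger pad.
Only numpy, scipy, OpenCV 4.12 (cv2) and the standard library are available. Lean on these libraries where they do the work, as an engineer would, in place of code of your own. Each camera call takes 0.05 s, during which the arm holds its last target. There are 200 camera calls.

## Working session

There is one attempt and no reset: what is moved stays moved. The work goes in short steps, Python scripts to look and compute and a shell command to move; the robot and the scene stay as the last step left them, time stands still between calls to the robot, and variables do not carry over. Pictures are saved under pics/ and viewed, at most 14 in all, crops included, and the job is handed in when it is done.

```bash
ls; mkdir -p pics; python3 - <<'E'
from bench import *
import cv2
s=state();print(s)
for n in("top","side"):
    f=grab_frame(n);cv2.imwrite(f"pics/{n}0.png",f);print(n,camera_info(n))
E
```

```text
pics
{'time_s': 0.0, 'joint_pos': array([ 1.29900492e+00,  3.20272368e-01,  1.56568756e+00,  1.77209540e-05,
        1.25739290e+00, -2.00018136e-02]), 'joint_vel': array([-7.55394092e-05, -1.78180154e-03,  9.57076665e-05,  1.39723773e-03,
       -6.83025579e-04,  1.54584357e-04]), 'joint_efforts': array([ 1.01813450e-03, -4.15525246e+01, -2.34153181e+01,  1.28559527e-04,
        8.32307967e-03, -4.76849962e-06]), 'position': array([0.14311975, 0.55640613, 0.23049017]), 'eef_rot': array([-1.36283195e-04,  1.25565169e-01,  9.92084983e-01, -8.69508954e-04]), 'wrist_force': array([-0.10841568, -0.25351457, -0.15271293]), 'moment': array([-0.00661868,  0.03641401,  0.01031057]), 'finger_force': 0.0, 'finger_gap': 1.0020908850914625}
top {'K': array([[605.44538114,   0.        , 319.76632279],
       [  0.        , 605.44538114, 234.47460111],
       [  0.        ,   0.        ,   1.        ]]), 'eye': array([0.44836044, 0.00133278, 1.22194122]), 'rotation': array([ 0.71124264,  0.02450164, -0.0253193 , -0.70206304])}
side {'K': array([[477.40722012,   0.        , 324.10760538],
       [  0.        , 477.40722012, 236.55232849],
       [  0.        ,   0.        ,   1.        ]]), 'eye': array([ 0.38247343, -0.6611627 ,  0.72119991]), 'rotation': array([ 0.90768813,  0.40273434, -0.03801327, -0.11163465])}
```

View pics/top0.png

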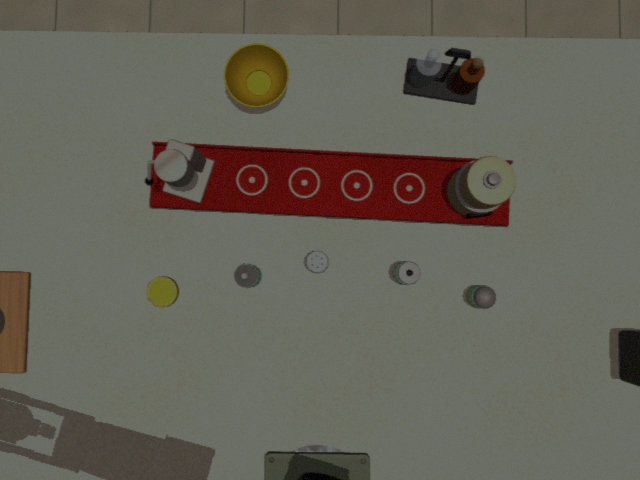

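View pics/side0.png

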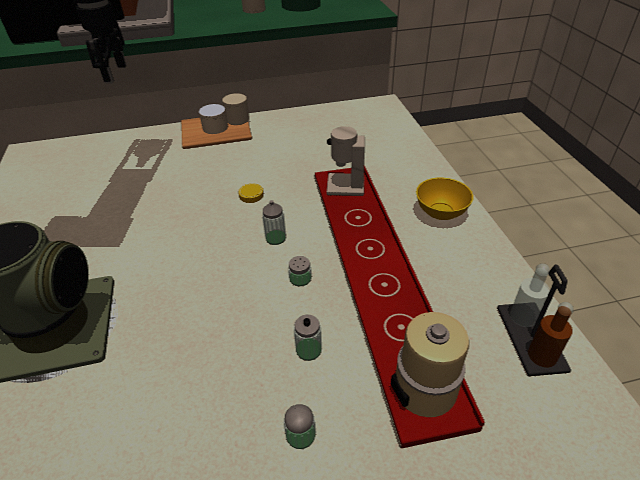

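The top view shows the mill on the right, at the mark_a end. Marks d, c, b, a are near (252,180), (304,183), (357,185) and (409,188), and the coaster is at (163,292). The pourer is near (248,276), salt (317,262), knob (408,272) and dome (485,296). The side view shows the same layout, with pourer (274,222), salt (300,270), knob (308,337) and dome (299,425).

```bash
cat > h.py <<'E'
import numpy as np, cv2
from scipy.spatial.transform import Rotation as R
from bench import *
def cast(ci,px,z):
    """pixels -> world points on plane z"""
    q=ci["rotation"];Rm=R.from_quat([q[1],q[2],q[3],q[0]]).as_matrix()
    px=np.atleast_2d(np.asarray(px,float))
    n=cv2.undistortPoints(px[:,None],ci["K"],ci.get("dist",None) if "dist" in ci else None)[:,0]
    d=np.c_[n[:,0],-n[:,1],-np.ones(len(n))]@Rm.T
    e=np.asarray(ci["eye"]);return e+d*((z-e[2])/d[:,2])[:,None]
def proj(ci,P):
    q=ci["rotation"];Rm=R.from_quat([q[1],q[2],q[3],q[0]]).as_matrix()
    c=(np.atleast_2d(P)-ci["eye"])@Rm;p=np.c_[c[:,0],-c[:,1],-c[:,2]]@np.asarray(ci["K"]).T
    return p[:,:2]/p[:,2:]
E
python3 - <<'E'
from h import *
im=cv2.imread("pics/top0.png");ci=camera_info("top");print(ci.keys())
hsv=cv2.cvtColor(im,cv2.COLOR_BGR2HSV)
m=cv2.inRange(hsv,(20,120,80),(35,255,255));cs,_=cv2.findContours(m,0,2)
for c in cs:
    if cv2.contourArea(c)>200:
        (x,y),r=cv2.minEnclosingCircle(c);print("yel",x,y,r,cast(ci,[x,y],.016))
roi=hsv[155:215,225:440];w=cv2.inRange(roi,(0,0,90),(180,140,255))
cs,_=cv2.findContours(w,0,2)
for c in cs:
    if cv2.contourArea(c)>300:
        (x,y),r=cv2.minEnclosingCircle(c);x+=225;y+=155;print("mark",x,y,r,cast(ci,[x,y],.02))
for n,p,z in(("salt",(317,262),.045),("knob",(408.5,272.5),.08),("dome",(485,297),.055),("pour",(244,276),.105)):
    print(n,cast(ci,p,z),proj(camera_info("side"),cast(ci,p,z)))
cv2.imwrite("pics/z0.png",cv2.resize(im[240:320,225:505],None,fx=2.8,fy=2.8,interpolation=2))
E
```

```text
dict_keys(['K', 'eye', 'rotation'])
yel 161.5 291.23333740234375 15.437216758728027 [[0.41658645 0.31281758 0.016     ]]
yel 255.8154296875 75.15142822265625 32.52043914794922 [[0.85667358 0.13476964 0.016     ]]
mark 408.9258728027344 187.65633392333984 15.993350982666016 [[ 0.62947461 -0.17673689  0.02      ]]
mark 356.48155212402344 184.9139347076416 16.04747200012207 [[ 0.63362551 -0.0717171   0.02      ]]
mark 303.8513488769531 182.2297306060791 15.882074356079102 [[0.63765548 0.03371105 0.02      ]]
mark 251.48044776916504 179.41340827941895 15.890596389770508 [[0.6419606 0.1386622 0.02     ]]
salt [[0.4777794  0.00518887 0.045     ]] [[299.69927615 261.70632949]]
knob [[ 0.45938501 -0.16745855  0.08      ]] [[308.00763869 319.91708843]]
dome [[ 0.4145989  -0.31810749  0.055     ]] [[300.36909582 416.28460764]]
pour [[0.44879581 0.13896897 0.105     ]] [[272.10152417 200.24393115]]
```

View pics/z0.png

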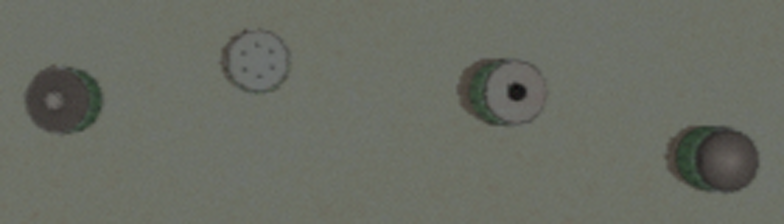

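The crop gives the pourer tip at (244.6,275.7), salt centre (317.1,261.8), knob (409.6,272.9) and dome (485,297) in the top image. The marks come out 105.1 mm apart, which matches the given spacing. First I'll square the tool to the world axes and go above the coaster.

```bash
python3 -m creep '[[0,0,0,0,0,-0.084,0],[0,0,0,0,0,-0.084,0],[0,0,0,0,0,-0.0835,0],[-2.735,-2.436,0.8,0,0,0,0],[-2.735,-2.436,0.8,0,0,0,0],[-2.735,-2.436,0.8,0,0,0,0],[-2.735,-2.436,0.8,0,0,0,0],[-2.735,-2.436,0.8,0,0,0,0],[-2.735,-2.436,0.8,0,0,0,0],[-2.735,-2.436,0.8,0,0,0,0],[-2.735,-2.436,0.8,0,0,0,0],[-2.735,-2.436,0.8,0,0,0,0],[-2.735,-2.436,0.8,0,0,0,0],[0,0,0,0,0,0,0],[0,0,0,0,0,0,0],[0,0,0,0,0,0,0],[0,0,0,0,0,0,0]]' 40; python3 - <<'E'
from h import *
s=state();ci=camera_info("wrist");f=grab_frame("wrist");cv2.imwrite("pics/w1.png",f)
print(s["position"],s["eef_rot"],s["time_s"],ci)
hsv=cv2.cvtColor(f,cv2.COLOR_BGR2HSV)
m=cv2.inRange(hsv,(20,120,60),(35,255,255));cs,_=cv2.findContours(m,0,2)
for c in cs:
    if cv2.contourArea(c)>500:
        e=cv2.fitEllipse(c);print(e,cast(ci,e[0],.016))
E
```

```text
time_s: 1.52
position: [0.4159, 0.314, 0.1515]
eef_rot: [-0.0, -0.0, 1.0, 0.0]
wrist_force: [-0.0, -0.3, -0.1]
finger_gap: 0.998
finger_force: 0.0
[0.41591208 0.31401738 0.1514814 ] [-9.19310817e-05 -4.55442211e-04  9.99999870e-01  2.11314841e-04] 1.5167 {'K': array([[370.22863265,   0.        , 304.67011842],
       [  0.        , 370.22863265, 243.36063501],
       [  0.        ,   0.        ,   1.        ]]), 'eye': array([0.34810544, 0.31270353, 0.29394941]), 'rotation': array([ 0.70017141, -0.09616142, -0.09723109,  0.70075609])}
((303.23468017578125, 226.8592071533203), (77.19215393066406, 77.60387420654297), 103.6731948852539) [[0.41313231 0.31204968 0.016     ]]
```

View pics/w1.png

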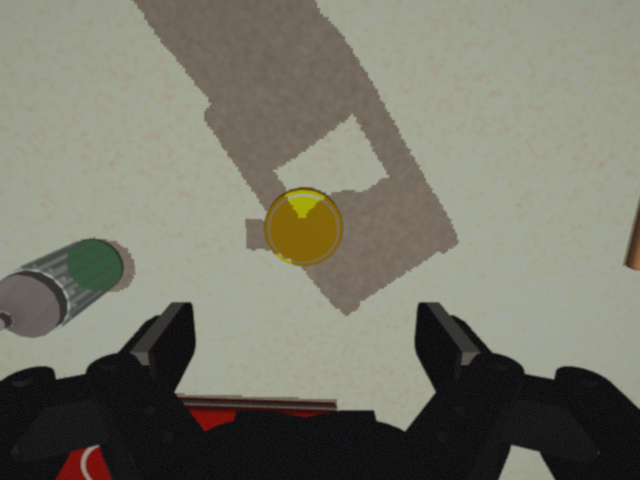

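The wrist view shows the coaster centred near (303,227), on the tool's centre line between the open fingers, with the pourer at the left. It agrees with the top view to about 3 mm. Now I'll descend and grip.

```bash
python3 -m creep '[[0,0,3,0,0,0,0],[0,0,3,0,0,0,0],[0,0,3,0,0,0,0],[0,-0.05,2.5,0,0,0,0],[0,-0.05,2,0,0,0,0],[0,0,1.2,0,0,0,0],[0,0,0.6,0,0,0,0],[0,0,0,0,0,0,0],[0,0,0,0,0,0,0],[0,0,0,0,0,0,0]]' 40 && python3 -m creep '[[0,0,0,0,0,0,255],[0,0,0,0,0,0,255],[0,0,0,0,0,0,255],[0,0,0,0,0,0,255],[0,0,0,0,0,0,255],[0,0,0,0,0,0,255],[0,0,0,0,0,0,255],[0,0,0,0,0,0,255]]' 40
```

```text
time_s: 2.4
position: [0.4172, 0.3131, -0.0006]
eef_rot: [0.001, -0.0, 1.0, 0.001]
wrist_force: [0.6, 0.5, 0.3]
finger_gap: 1.003
finger_force: 0.0
time_s: 3.07
position: [0.4172, 0.3126, -0.0004]
eef_rot: [0.001, 0.0, 1.0, 0.001]
wrist_force: [-1.0, -0.3, 6.6]
finger_gap: 0.705
finger_force: 42.1
```

```bash
python3 -m creep '[[0,0,-1.5,0,0,0,255],[0,0,-3,0,0,0,255],[0,0,-3.5,0,0,0,255],[0,0,-3.5,0,0,0,255],[0,0,-3,0,0,0,255],[-1.88,-2.9,0,0,0,0,255],[-1.88,-2.9,0,0,0,0,255],[-1.88,-2.9,0,0,0,0,255],[-1.88,-2.9,0,0,0,0,255],[-1.88,-2.9,0,0,0,0,255],[-1.88,-2.9,0,0,0,0,255],[-2.8,0,0,0,0,0,255],[-2.8,0,0,0,0,0,255],[-2.8,0,0,0,0,0,255],[-2.86,0,0,0,0,0,255],[0,0,0,0,0,0,255],[0,0,0,0,0,0,255],[0,0,0,0,0,0,255],[0,0,0,0,0,0,255]]'; python3 - <<'E'
from h import *
ci=camera_info("wrist");f=grab_frame("wrist");cv2.imwrite("pics/w2.png",f);s=state();print(s["position"],s["eef_rot"],s["finger_gap"])
hsv=cv2.cvtColor(f,cv2.COLOR_BGR2HSV)
m=cv2.inRange(hsv,(20,120,60),(35,255,255));cs,_=cv2.findContours(m,0,2)
for c in cs:
    if cv2.contourArea(c)>500: e=cv2.fitEllipse(c);print(e,cast(ci,e[0],s["position"][2]+.012))
print("proj d",proj(ci,[.642,.1387,.02]))
E
```

```text
time_s: 4.65
position: [0.6408, 0.1382, 0.1434]
eef_rot: [-0.001, 0.0, 1.0, -0.0]
wrist_force: [-0.1, -0.5, -1.0]
finger_gap: 0.708
finger_force: 43.7
[0.6408702  0.13820993 0.14355348] [-3.40029552e-04 -2.40769524e-05  9.99999942e-01 -8.04174840e-06] 0.7037286923710958
((304.6584777832031, 310.83270263671875), (154.6837921142578, 159.0515899658203), 89.17431640625) [[0.63666028 0.13707706 0.15555348]]
proj d [[306.69061023 236.00455113]]
```

View pics/w2.png

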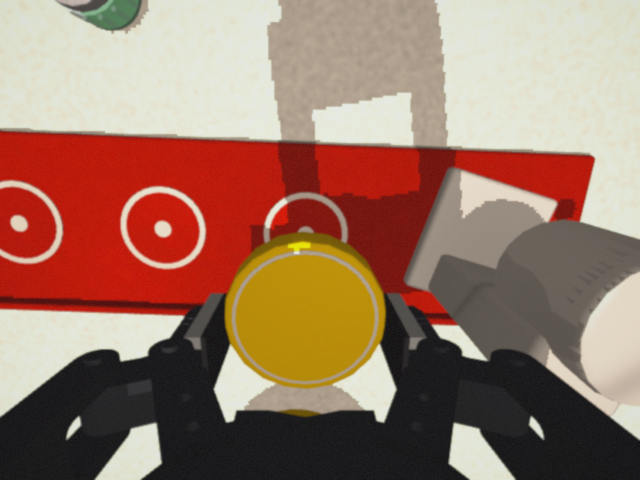

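The wrist view shows the coaster held level at (305,311). Mark d is just behind it at about (306,232), and the dispenser base's near corner at (405,285) is clear of the fingers. I'll lower it with a 2 mm x correction.

```bash
python3 -m creep '[[-0.15,0,3,0,0,0,255],[0,0,3,0,0,0,255],[0,0,2.5,0,0,0,255],[0,0,1.5,0,0,0,255],[0,0,1,0,0,0,255],[0,0,0.6,0,0,0,255],[0,0,0.4,0,0,0,255],[0,0,0,0,0,0,255],[0,0,0,0,0,0,255],[0,0,0,0,0,0,255],[0,0,0,0,0,0,255]]'
```

```text
time_s: 5.62
position: [0.6442, 0.1383, 0.0244]
eef_rot: [0.001, 0.0, 1.0, 0.0]
wrist_force: [-0.2, 0.7, -0.1]
finger_gap: 0.706
finger_force: 43.7
```

```bash
python3 -m creep '[[0.15,0,0.2,0,0,0,255],[0,0,0.15,0,0,0,255],[0,0,0.08,0,0,0,255],[0,0,0,0,0,0,255],[0,0,0,0,0,0,255]]'
```

```text
time_s: 6.03
position: [0.6419, 0.1382, 0.0197]
eef_rot: [-0.0, 0.0, 1.0, 0.0]
wrist_force: [-2.7, -1.2, 6.0]
finger_gap: 0.701
finger_force: 44.1
```

```bash
python3 -m creep '[[0,0,0,0,0,0,0],[0,0,0,0,0,0,0],[0,0,0,0,0,0,0],[0,0,0,0,0,0,0],[0,0,0,0,0,0,0],[0,0,-2,0,0,0,0],[0,0,-3,0,0,0,0],[0,0,-4,0,0,0,0],[0,0,-4,0,0,0,0],[0,0,-2,0,0,0,0],[3.2,0,0,0,0,0,0],[3.2,0,0,0,0,0,0],[3.2,0,0,0,0,0,0],[3.2,0,0,0,0,0,0],[3.2,0,0,0,0,0,0],[3.2,0,0,0,0,0,0],[0,0,0,0,0,0,0],[0,0,0,0,0,0,0],[0,0,0,0,0,0,0],[0,0,0,0,0,0,0]]' 40; python3 - <<'E'
from h import *
ct=camera_info("top");ci=camera_info("wrist");s=state();f=grab_frame("wrist");t=grab_frame("top")
cv2.imwrite("pics/w3.png",f);cv2.imwrite("pics/t3.png",t);print(s["position"],s["eef_rot"],s["finger_gap"])
for n,c,im in(("w",ci,f),("t",ct,t)):
    hsv=cv2.cvtColor(im,cv2.COLOR_BGR2HSV)
    m=cv2.inRange(hsv,(20,120,60),(35,255,255));cs,_=cv2.findContours(m,0,2)
    for k in cs:
        if cv2.contourArea(k)>200: e=cv2.fitEllipse(k);print(n,e,cast(c,e[0],.036))
for p,z in(((244.6,275.7),.105),((317.1,261.8),.045),((409.6,272.9),.082),((485,297),.055)):
    P=cast(ct,p,z);print(P,proj(ci,P))
E
```

```text
time_s: 7.7
position: [0.4514, 0.1384, 0.1692]
eef_rot: [0.001, 0.0, 1.0, 0.0]
wrist_force: [0.4, 0.1, 0.1]
finger_gap: 0.998
finger_force: 0.0
[0.45141687 0.13837536 0.16924355] [7.38918751e-04 2.38730848e-04 9.99999680e-01 1.91747689e-04] 0.9976437785897019
w ((304.5755310058594, 404.3866882324219), (18.49095344543457, 57.74845504760742), 89.79076385498047) [[0.609108   0.13736298 0.036     ]]
t ((251.05929565429688, 178.88194274902344), (30.22325897216797, 30.398914337158203), 81.0172119140625) [[0.6404319  0.13768824 0.036     ]]
t ((255.91961669921875, 74.99589538574219), (63.254112243652344, 64.01055908203125), 78.56502532958984) [[0.85022246 0.13235475 0.036     ]]
[[0.44936075 0.13787714 0.105     ]] [[305.44962069 255.63518855]]
[[0.47817012 0.00499978 0.045     ]] [[130.84165807 267.83861571]]
[[ 0.45864208 -0.16923269  0.082     ]] [[-166.34760073  258.84873853]]
[[ 0.4145989  -0.31810749  0.055     ]] [[-357.1894503   185.92775457]]
```

View pics/w3.png

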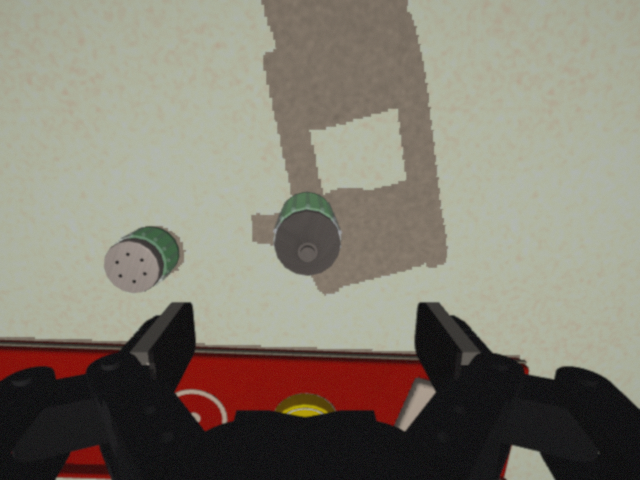

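The wrist view shows the pourer tip at (307,252), on the tool's centre line and within 2 mm of the prediction, and salt at (134,264). The top view puts the released coaster within 2 mm of mark d. Now I'll descend on the pourer.

```bash
python3 -m creep '[[0.1,-0.05,2,0,0,0,0],[0,0,3,0,0,0,0],[0,0,3,0,0,0,0],[0,0,2.5,0,0,0,0],[0,0,1.5,0,0,0,0],[0,0,1,0,0,0,0],[0,0,0,0,0,0,0],[0,0,0,0,0,0,0],[0,0,0,0,0,0,0],[0,0,0,0,0,0,0]]' 50 && python3 -m creep '[[0,0,0,0,0,0,255],[0,0,0,0,0,0,255],[0,0,0,0,0,0,255],[0,0,0,0,0,0,255],[0,0,0,0,0,0,255],[0,0,0,0,0,0,255],[0,0,0,0,0,0,255],[0,0,0,0,0,0,255],[0,0,0,0,0,0,255],[0,0,0,0,0,0,255]]' 50
```

```text
time_s: 8.63
position: [0.45, 0.1379, 0.0398]
eef_rot: [0.001, 0.0, 1.0, 0.0]
wrist_force: [-0.2, -1.1, -0.3]
finger_gap: 1.0
finger_force: 0.0
time_s: 9.47
position: [0.4495, 0.138, 0.0397]
eef_rot: [0.001, 0.0, 1.0, 0.0]
wrist_force: [0.3, 1.2, 5.9]
finger_gap: 0.524
finger_force: 50.3
```

```bash
python3 -m creep '[[0,0,-1,0,0,0,255],[0,0,-2.5,0,0,0,255],[0,0,-2.5,0,0,0,255],[0,0,-2,0,0,0,255],[-1.6,0,0,0,0,0,255],[-3,0,0,0,0,0,255],[-3.5,0,0,0,0,0,255],[-3.5,0,0,0,0,0,255],[-3.5,0,0,0,0,0,255],[-2.5,0,0,0,0,0,255],[-1.5,0,0,0,0,0,255],[0,0,0,0,0,0,255],[0,0,0,0,0,0,255],[0,0,0,0,0,0,255],[0,0,1.5,0,0,0,255],[0,0,1.5,0,0,0,255],[0,0,0.6,0,0,0,255],[0,0,0,0,0,0,255],[0,0,0,0,0,0,255],[0,0,0,0,0,0,255]]'
```

```text
time_s: 11.13
position: [0.6403, 0.1378, 0.084]
eef_rot: [0.001, 0.0, 1.0, 0.0]
wrist_force: [-0.2, 0.2, -1.4]
finger_gap: 0.528
finger_force: 51.7
```

```bash
python3 -m creep '[[-0.03,0,0.3,0,0,0,255],[0,0,0.25,0,0,0,255],[0,0,0.15,0,0,0,255],[0,0,0.1,0,0,0,255],[0,0,0,0,0,0,255],[0,0,0,0,0,0,255]]'
```

```text
time_s: 11.63
position: [0.6405, 0.1377, 0.0757]
eef_rot: [0.0, 0.0, 1.0, 0.0]
wrist_force: [-1.1, -0.5, 3.7]
finger_gap: 0.525
finger_force: 52.1
```

```bash
python3 -m creep '[[0,0,0,0,0,0,0],[0,0,0,0,0,0,0],[0,0,0,0,0,0,0],[0,0,0,0,0,0,0],[0,0,0,0,0,0,0],[0,0,-2,0,0,0,0],[0,0,-3,0,0,0,0],[0,0,-3,0,0,0,0],[0,0,-3,0,0,0,0],[2.02,-3.41,0,0,0,0,0],[2.02,-3.41,0,0,0,0,0],[2.02,-3.41,0,0,0,0,0],[2.02,-3.41,0,0,0,0,0],[2.02,-3.41,0,0,0,0,0],[2.02,-3.41,0,0,0,0,0],[2.02,-3.41,0,0,0,0,0],[2.02,-3.41,0,0,0,0,0],[2.02,-3.41,0,0,0,0,0],[0,0,0,0,0,0,0],[0,0,0,0,0,0,0]]' && python3 -m creep '[[0,0,2,0,0,0,0],[0,0,1.5,0,0,0,0],[0,0,0,0,0,0,0],[0,0,0,0,0,0,0],[0,0,0,0,0,0,0]]'; python3 - <<'E'
from h import *
ct=camera_info("top");ci=camera_info("wrist");s=state();f=grab_frame("wrist");t=grab_frame("top")
cv2.imwrite("pics/w4.png",np.hstack([f[120:420,:400],cv2.resize(t[140:320,140:380],(400,300))]));print(s["position"],s["finger_gap"])
P=cast(ct,(409.6,272.9),.082);print(P,proj(ci,P))
print("pourer tip expected top px",proj(ct,[.642,.1387,.141]))
E
```

```text
time_s: 13.3
position: [0.4576, -0.1707, 0.1852]
eef_rot: [0.0, 0.002, 1.0, 0.0]
wrist_force: [0.9, -0.9, 0.4]
finger_gap: 1.0
finger_force: 0.0
time_s: 13.72
position: [0.4595, -0.1686, 0.1506]
eef_rot: [0.001, -0.001, 1.0, -0.0]
wrist_force: [-0.0, -0.1, 0.7]
finger_gap: 1.0
finger_force: 0.0
[ 0.4594858  -0.16863951  0.1506251 ] 1.0004635169520477
[[ 0.45864208 -0.16923269  0.082     ]] [[305.36291594 255.38015657]]
pourer tip expected top px [[244.01908314 168.58028733]]
```

View pics/w4.png

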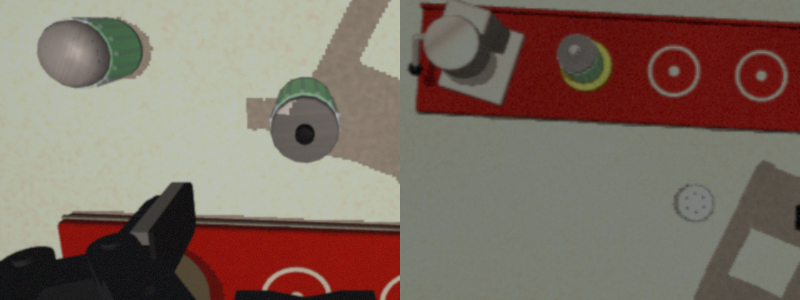

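The pourer stands on the coaster: its tip is at about (244.4,169.4) in the top view, against (244.0,168.6) expected for mark d. The knob shaker is at wrist pixel (305,254), as predicted.

```bash
python3 -m creep '[[0.05,-0.05,2,0,0,0,0],[0,0,3,0,0,0,0],[0,0,3,0,0,0,0],[0,0,2.5,0,0,0,0],[0,0,1.4,0,0,0,0],[0,0,1,0,0,0,0],[0,0,0,0,0,0,0],[0,0,0,0,0,0,0],[0,0,0,0,0,0,0],[0,0,0,0,0,0,0]]' 50 && python3 -m creep '[[0,0,0,0,0,0,255],[0,0,0,0,0,0,255],[0,0,0,0,0,0,255],[0,0,0,0,0,0,255],[0,0,0,0,0,0,255],[0,0,0,0,0,0,255],[0,0,0,0,0,0,255],[0,0,0,0,0,0,255],[0,0,0,0,0,0,255],[0,0,0,0,0,0,255]]' 50
```

```text
time_s: 14.65
position: [0.4589, -0.17, 0.0221]
eef_rot: [0.001, 0.0, 1.0, -0.0]
wrist_force: [-0.2, -0.0, 1.3]
finger_gap: 0.998
finger_force: 0.0
time_s: 15.48
position: [0.4582, -0.1697, 0.0216]
eef_rot: [0.0, 0.0, 1.0, -0.0]
wrist_force: [-0.2, -0.3, 5.8]
finger_gap: 0.531
finger_force: 50.7
```

```bash
python3 -m creep '[[0,0,-1.5,0,0,0,255],[0,0,-3,0,0,0,255],[0,0,-3.5,0,0,0,255],[0,0,-2,0,0,0,255],[-1.24,1.54,0,0,0,0,255],[-2.24,2.54,0,0,0,0,255],[-2.24,2.54,0,0,0,0,255],[-2.24,2.54,0,0,0,0,255],[-2.24,2.54,0,0,0,0,255],[-2.24,2.54,0,0,0,0,255],[-2.24,2.54,0,0,0,0,255],[-2.24,2.54,0,0,0,0,255],[-1,1,0,0,0,0,255],[0,0,1,0,0,0,255],[0,0,2.5,0,0,0,255],[0,0,2,0,0,0,255],[0,0,1.6,0,0,0,255],[0,0,0,0,0,0,255],[0,0,0,0,0,0,255],[0,0,0,0,0,0,255]]'
```

```text
time_s: 17.15
position: [0.6374, 0.033, 0.0505]
eef_rot: [0.0, 0.0, 1.0, -0.0]
wrist_force: [-0.5, 1.0, -1.7]
finger_gap: 0.524
finger_force: 51.8
```

```bash
python3 -m creep '[[0,0.05,0.35,0,0,0,255],[0,0,0.25,0,0,0,255],[0,0,0.15,0,0,0,255],[0,0,0.12,0,0,0,255],[0,0,0,0,0,0,255],[0,0,0,0,0,0,255]]'
```

```text
time_s: 17.65
position: [0.6373, 0.0339, 0.0417]
eef_rot: [0.0, 0.0, 1.0, 0.0]
wrist_force: [0.8, -0.4, -0.4]
finger_gap: 0.525
finger_force: 52.0
```

```bash
python3 -m creep '[[0,0,0.06,0,0,0,255],[0,0,0,0,0,0,255],[0,0,0,0,0,0,0],[0,0,0,0,0,0,0],[0,0,0,0,0,0,0],[0,0,0,0,0,0,0],[0,0,0,0,0,0,0],[0,0,-2,0,0,0,0],[0,0,-3,0,0,0,0],[0,0,-3,0,0,0,0],[0,0,-3,0,0,0,0]]' && python3 -m creep '[[2.025,-3.2,0,0,0,0,0],[2.025,-3.2,0,0,0,0,0],[2.025,-3.2,0,0,0,0,0],[2.025,-3.2,0,0,0,0,0],[2.025,-3.2,0,0,0,0,0],[2.025,-3.2,0,0,0,0,0],[2.025,-3.2,0,0,0,0,0],[2.025,-3.2,0,0,0,0,0],[2.025,-3.2,0,0,0,0,0],[2.025,-3.2,0,0,0,0,0],[2.025,-3.2,0,0,0,0,0],[0,0,0,0,0,0,0],[0,0,0,0,0,0,0],[0,0,0,0,0,0,0],[0,0,0,0,0,0,0],[0,0,0,0,0,0,0]]'; python3 - <<'E'
from h import *
ct=camera_info("top");ci=camera_info("wrist");s=state();f=grab_frame("wrist");t=grab_frame("top")
cv2.imwrite("pics/w5.png",np.hstack([f[120:420,100:500],cv2.resize(t[140:320,190:430],(400,300))]));print(s["position"],s["finger_gap"])
P=cast(ct,(485,297),.055);print(P,proj(ci,P))
print("knob tip expected top px",proj(ct,[.6377,.0337,.105]))
E
```

```text
time_s: 18.57
position: [0.637, 0.034, 0.1516]
eef_rot: [-0.0, 0.0, 1.0, 0.0]
wrist_force: [0.2, 0.1, -0.4]
finger_gap: 0.999
finger_force: 0.0
time_s: 19.9
position: [0.415, -0.3169, 0.1506]
eef_rot: [0.0, -0.001, 1.0, 0.0]
wrist_force: [-0.4, 0.5, 0.6]
finger_gap: 0.996
finger_force: 0.0
[ 0.41504295 -0.31691191  0.15062145] 0.996127459845329
[[ 0.4145989  -0.31810749  0.055     ]] [[304.28185538 243.81922923]]
knob tip expected top px [[302.73441547 175.06360668]]
```

View pics/w5.png

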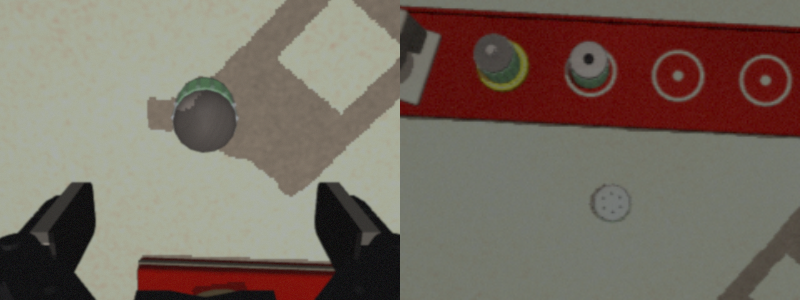

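The knob shaker's tip is at (302.8,174.8) against (302.7,175.1) expected, so it is centred on mark c. The dome is at wrist pixel (305,241), where predicted.

```bash
python3 -m creep '[[0.03,-0.1,2,0,0,0,0],[0,0,3,0,0,0,0],[0,0,3,0,0,0,0],[0,0,3,0,0,0,0],[0,0,2,0,0,0,0],[0,0,1.4,0,0,0,0],[0,0,0,0,0,0,0],[0,0,0,0,0,0,0],[0,0,0,0,0,0,0],[0,0,0,0,0,0,0]]' 50 && python3 -m creep '[[0,0,0,0,0,0,255],[0,0,0,0,0,0,255],[0,0,0,0,0,0,255],[0,0,0,0,0,0,255],[0,0,0,0,0,0,255],[0,0,0,0,0,0,255],[0,0,0,0,0,0,255],[0,0,0,0,0,0,255],[0,0,0,0,0,0,255],[0,0,0,0,0,0,255]]' 50
```

```text
time_s: 20.83
position: [0.415, -0.3194, 0.0079]
eef_rot: [0.001, -0.0, 1.0, -0.001]
wrist_force: [-0.9, 0.4, 0.9]
finger_gap: 0.999
finger_force: 0.0
time_s: 21.67
position: [0.4143, -0.3191, 0.0074]
eef_rot: [0.0, 0.0, 1.0, -0.0]
wrist_force: [-0.4, 1.0, 5.3]
finger_gap: 0.533
finger_force: 50.7
```

```bash
python3 -m creep '[[0,0,-1.5,0,0,0,255],[0,0,-3,0,0,0,255],[0,0,-3.5,0,0,0,255],[0,0,-2,0,0,0,255],[-1.1,1.24,0,0,0,0,255],[-2.19,2.47,0,0,0,0,255],[-2.19,2.47,0,0,0,0,255],[-2.19,2.47,0,0,0,0,255],[-2.19,2.47,0,0,0,0,255],[-2.19,2.47,0,0,0,0,255],[-2.19,2.47,0,0,0,0,255],[-2.19,2.47,0,0,0,0,255],[-2.19,2.47,0,0,0,0,255],[-2.19,2.47,0,0,0,0,255],[-1.09,1.25,0,0,0,0,255],[0,0,2,0,0,0,255],[0,0,3,0,0,0,255],[0,0,2,0,0,0,255],[0,0,0,0,0,0,255],[0,0,0,0,0,0,255]]' && python3 -m creep '[[0,0,0,0,0,0,255],[0,0,0,0,0,0,255]]'
```

```text
time_s: 23.33
position: [0.632, -0.072, 0.0356]
eef_rot: [-0.002, 0.0, 1.0, 0.0]
wrist_force: [0.7, 1.2, -0.6]
finger_gap: 0.528
finger_force: 51.4
time_s: 23.5
position: [0.6343, -0.0723, 0.0385]
eef_rot: [0.002, 0.0, 1.0, -0.0]
wrist_force: [-0.6, 0.2, -0.7]
finger_gap: 0.527
finger_force: 51.4
```

```bash
python3 -m creep '[[0.05,0.05,0.4,0,0,0,255],[0,0,0.35,0,0,0,255],[0,0,0.2,0,0,0,255],[0,0,0.12,0,0,0,255],[0,0,0,0,0,0,255],[0,0,0,0,0,0,255],[0,0,0,0,0,0,255]]'
```

```text
time_s: 24.08
position: [0.6326, -0.0714, 0.0274]
eef_rot: [0.0, 0.0, 1.0, -0.0]
wrist_force: [-2.9, 0.8, 7.2]
finger_gap: 0.523
finger_force: 52.2
```

```bash
python3 -m creep '[[0,0,0,0,0,0,0],[0,0,0,0,0,0,0],[0,0,0,0,0,0,0],[0,0,0,0,0,0,0],[0,0,0,0,0,0,0],[0,0,-2,0,0,0,0],[0,0,-3,0,0,0,0],[0,0,-3,0,0,0,0],[0,0,-3,0,0,0,0],[2.57,1.27,0,0,0,0,0],[2.57,1.27,0,0,0,0,0],[2.57,1.27,0,0,0,0,0],[2.57,1.27,0,0,0,0,0],[2.57,1.27,0,0,0,0,0],[2.57,1.27,0,0,0,0,0],[0,0,0,0,0,0,0],[0,0,0,0,0,0,0],[0,0,0,0,0,0,0],[0,0,0,0,0,0,0],[0,0,0,0,0,0,0]]' 50; python3 - <<'E'
from h import *
ct=camera_info("top");ci=camera_info("wrist");s=state();f=grab_frame("wrist");t=grab_frame("top")
cv2.imwrite("pics/w6.png",np.hstack([f[120:420,100:500],cv2.resize(t[120:300,240:480],(400,300))]));print(s["position"],s["finger_gap"])
P=cast(ct,(317.1,261.8),.045);print(P,proj(ci,P))
print("dome expected top px",proj(ct,[.6336,-.0717,.075]))
E
```

```text
time_s: 25.75
position: [0.4796, 0.0045, 0.136]
eef_rot: [0.0, 0.0, 1.0, 0.0]
wrist_force: [-0.3, 1.3, -0.4]
finger_gap: 1.001
finger_force: 0.0
[0.47959032 0.00450333 0.1359744 ] 1.0013790889858514
[[0.47817012 0.00499978 0.045     ]] [[306.89398391 244.28111561]]
dome expected top px [[358.25960771 180.55135366]]
```

View pics/w6.png

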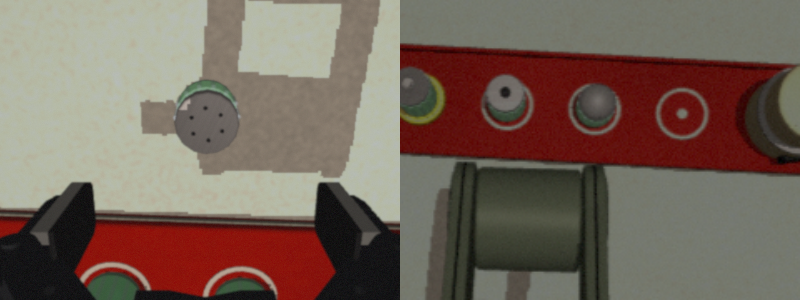

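The dome sits inside mark b's ring, about (359,181) against (358,181) expected. The salt cap is at wrist pixel (306,242), as predicted.

```bash
python3 -m creep '[[0.1,0.04,2,0,0,0,0],[0,0,3,0,0,0,0],[0,0,3,0,0,0,0],[0,0,2.5,0,0,0,0],[0,0,1.6,0,0,0,0],[0,0,1.2,0,0,0,0],[0,0,0,0,0,0,0],[0,0,0,0,0,0,0],[0,0,0,0,0,0,0],[0,0,0,0,0,0,0]]' 50 && python3 -m creep '[[0,0,0,0,0,0,255],[0,0,0,0,0,0,255],[0,0,0,0,0,0,255],[0,0,0,0,0,0,255],[0,0,0,0,0,0,255],[0,0,0,0,0,0,255],[0,0,0,0,0,0,255],[0,0,0,0,0,0,255],[0,0,0,0,0,0,255],[0,0,0,0,0,0,255]]' 50
```

```text
time_s: 26.68
position: [0.4784, 0.0052, 0.0039]
eef_rot: [0.001, 0.0, 1.0, 0.0]
wrist_force: [-0.1, -0.1, -0.3]
finger_gap: 1.0
finger_force: 0.0
time_s: 27.52
position: [0.4777, 0.0054, 0.0037]
eef_rot: [0.0, 0.0, 1.0, 0.0]
wrist_force: [-0.8, 0.7, 6.3]
finger_gap: 0.521
finger_force: 50.6
```

```bash
python3 -m creep '[[0,0,-1.5,0,0,0,255],[0,0,-3,0,0,0,255],[0,0,-3.5,0,0,0,255],[0,0,-3,0,0,0,255],[0,-2.6,-1,0,0,0,255],[0,-2.6,0,0,0,0,255],[0,-2.6,0,0,0,0,255],[0,-2.6,0,0,0,0,255],[0,-2.6,0,0,0,0,255],[0,-2.6,0,0,0,0,255],[0,-2.6,0,0,0,0,255],[-2.13,0,0,0,0,0,255],[-2.5,0,0,0,0,0,255],[-3,0,0,0,0,0,255],[-3,0,0,0,0,0,255],[-3,0,0,0,0,0,255],[-1.5,0,0,0,0,0,255],[0,0,0,0,0,0,255],[0,0,0,0,0,0,255],[0,0,0,0,0,0,255]]' && python3 -m creep '[[0,0,2,0,0,0,255],[0,0,3,0,0,0,255],[0,0,2.5,0,0,0,255],[0,0,1.5,0,0,0,255],[0,0,0,0,0,0,255],[0,0,0,0,0,0,255],[0,0,0,0,0,0,255],[0,0,0,0,0,0,255]]'
```

```text
time_s: 29.18
position: [0.6271, -0.1765, 0.1222]
eef_rot: [-0.001, 0.0, 1.0, 0.0]
wrist_force: [0.0, -0.2, -1.2]
finger_gap: 0.524
finger_force: 51.7
time_s: 29.85
position: [0.6295, -0.1772, 0.035]
eef_rot: [0.002, 0.0, 1.0, -0.0]
wrist_force: [0.1, 0.8, -0.6]
finger_gap: 0.525
finger_force: 51.7
```

```bash
python3 -m creep '[[0,0.04,0.4,0,0,0,255],[0,0,0.35,0,0,0,255],[0,0,0.25,0,0,0,255],[0,0,0.12,0,0,0,255],[0,0,0,0,0,0,255],[0,0,0,0,0,0,255],[0,0,0,0,0,0,255]]'
```

```text
time_s: 30.43
position: [0.6288, -0.1763, 0.0237]
eef_rot: [0.0, 0.0, 1.0, -0.0]
wrist_force: [-4.2, 0.6, 8.8]
finger_gap: 0.523
finger_force: 53.0
```

Salt is down on mark a, so I'll release partway, rise, back off and check everything.

```bash
python3 -m creep '[[0,0,0,0,0,0,70],[0,0,0,0,0,0,70],[0,0,0,0,0,0,70],[0,0,0,0,0,0,70],[0,0,0,0,0,0,70],[0,0,-2,0,0,0,70],[0,0,-3,0,0,0,70],[0,0,-3.5,0,0,0,70],[0,0,-3.5,0,0,0,70],[0,0,-3,0,0,0,70],[3,0,-2,0,0,0,70],[3.5,0,-1,0,0,0,70],[3.5,0,0,0,0,0,70],[3.5,0,0,0,0,0,70],[3.5,0,0,0,0,0,70],[3.5,0,0,0,0,0,70],[0,0,0,0,0,0,70],[0,0,0,0,0,0,70],[0,0,0,0,0,0,70],[0,0,0,0,0,0,70]]'; python3 - <<'E'
from h import *
ct=camera_info("top");t=grab_frame("top");s=grab_frame("side")
cv2.imwrite("pics/f.png",np.vstack([cv2.resize(t[130:240,140:520],(760,220)),cv2.resize(s[140:440,250:550],(380,380))[:, :].copy() if 0 else cv2.copyMakeBorder(cv2.resize(s[140:440,250:550],(380,380)),0,0,0,380,0)]))
for n,P in(("salt",[.6295,-.1767,.065]),("dome",[.6336,-.0717,.075]),("knob",[.6377,.0337,.105]),("pour",[.642,.1387,.141])):
    print(n,(proj(ct,P)-[140,130])*2)
E
```

```text
time_s: 32.1
position: [0.425, -0.1766, 0.2019]
eef_rot: [0.001, -0.0, 1.0, -0.0]
wrist_force: [-0.1, -0.3, -0.8]
finger_gap: 0.725
finger_force: 0.0
salt [[544.74813967 108.39666795]]
dome [[436.51921542 101.10270731]]
knob [[325.46883094  90.12721337]]
pour [[208.03816628  77.16057466]]
```

View pics/f.png

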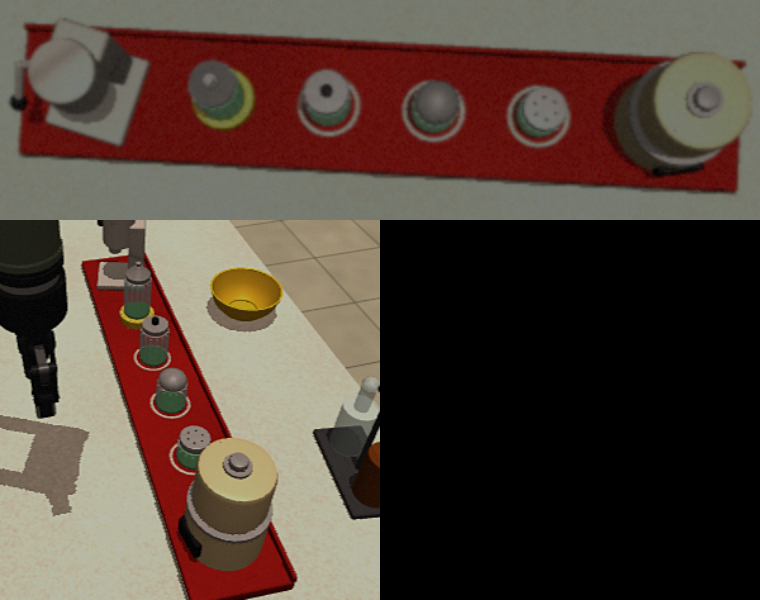

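All four stand upright. Their tips in the enlarged view are salt (544,108), dome (437,102), knob (326,90) and pourer (209,79), each within about 2 mm of its expected spot. The mill has not moved and the arm is clear.

```bash
python3 -c "
from bench import *
print(sign_off())"
```

```text
the job is handed in; nothing more can be done
None
```

The four shakers stand upright in height order on marks a to d, shortest at the mill end, with the pourer on the yellow coaster on mark d. Each was within about 2 mm of its mark in the last camera view, the mill had not moved, and I handed the job in at about 32 s of the 109 s allowed.

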